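# Gauge a beech pin: go, then no-go

### The job

Check the beech pin from the black stand on the two gauges: holding it upright by its head, push its shank gently all the way through the green go gap from the mouth side, then press it at about 6 N for a second against the mouth of the red no-go gap, which must stop it. Never load either gauge with more than 10 N. Then lower the pin, upright and without dropping it, into the free hole of the blue rack, let go, and leave everything else on the bench alone.

Things in the scene. Friction and masses are not known exactly. Their poses are not given: they have to be found in the camera images.
- pin_mid (a point): Centre, half-way up, of the loose beech pin to check, 110 mm long, about 60 g, z towards its head. Round 16 mm shank from 55 mm below this point to 25 mm above it (lowest 3 mm thinner), then a square head 24 x 24 x 30 mm centred 40 mm above this point, sides facing the pin's x and y. Starts upright in the black stand, foot 10 mm above the bench.
- pin: The same pin; origin at the centre of its foot. With the foot 15 to 30 mm above the bench the shank crosses the gauges' cheeks and the head is clear above them.
- stand: Fixed black block 64 x 64 x 45 mm with one blind hole 21 mm wide, 35 mm deep, where the pin starts; origin at the centre of its underside.
- go_gauge: Go gauge, bolted to the bench; origin at the centre of its underside on the bench. x is the push direction, away from the robot, in at the mouth (-x), out at +x; y across the gap, z up. Dark base 110 x 100 x 8 mm. On it a clamped head: two steel cheeks, green on top, 40 mm long in x, z 62 to 78 mm, with a gap 17.6 mm wide between; free space below them. Nominally centred on x = y = 0; really the head is clamped up to 6 mm left or right (y).
- go_mouth (a point): Nominal middle of the go gap's mouth, x = -20, z = 70 mm in the gauge's frame; the true one lies up to 6 mm to either side (not measured). 45 degree bevels of 4 mm widen the mouth to 25.6 mm. Inside, the pin has 0.8 mm on each side. A pin up to 7 mm off meets a bevel or its edge, which pushes it sideways towards the gap: feel that and yield to it.
- nogo_gauge: No-go gauge, bolted to the bench; origin at the centre of its underside on the bench. x is the push direction, away from the robot, in at the mouth (-x), out at +x; y across the gap, z up. Dark base 110 x 100 x 8 mm. On it a clamped head: two steel cheeks, red on top, 40 mm long in x, z 62 to 78 mm, with a gap 13.5 mm wide between; free space below them. Nominally centred on x = y = 0; really the head is clamped up to 10 mm nearer or farther (x).
- nogo_mouth (a point): Nominal middle of the no-go gap's mouth, x = -20, z = 70 mm in the gauge's frame, square-edged; the true one lies up to 10 mm nearer or farther (not measured). The shank cannot enter: it stops with its axis about 4 mm before the true mouth. The force then rises by some newtons per millimetre: advance slowly and watch it.
- rack: Fixed blue block 64 x 160 x 45 mm, long along its y, for pins that passed; origin at the centre of its underside. A finished, immovable pin stands at each end (56 mm either side of the middle, tops 120 mm above the bench); in the middle is a free hole.
- rack_hole (a point): Centre of the mouth of the rack's free hole, 45 mm above the bench: 22 mm wide, blind, 35 mm deep (its floor is 10 mm above the bench). x and y along the rack's sides, z up.
- sanding_block: Bystander, leave it alone: cork block 34 x 65 x 28 mm; origin at its underside.
- phone: Bystander, leave it alone: black phone 70 x 142 x 9 mm; origin at its underside.
- try_square: Bystander, leave it alone: small wood and steel try square, about 100 mm; origin at its underside.
- glue: Bystander, leave it alone: white glue bottle 48 mm across, 110 mm tall; origin at its underside.
- screwdriver: Bystander, leave it alone: screwdriver lying down; origin at its underside.
- offcut: Bystander, leave it alone: plywood offcut 90 x 55 x 18 mm; origin at its underside.
- clip_cup: Bystander, leave it alone: white cup 64 mm across, 60 mm tall; origin at its underside.
Mind the look-alikes: they are no part of the job. What is shaped like the go_gauge but pink or turquoise is not meant. Several things look just like the rack: the one meant starts farthest to the robot's left.

How it is judged:
By the outcome, as a careful person would: the job done as asked, in the order asked, and still so for the second after the job is handed in, with the robot touching nothing.
It also fails if it takes over 72 s, if anything falls off the work surface, if the arm or the gripper's body presses on something with over 40 N, if the wrist force passes 120 N, or if a joint passes its speed limit or range.

### The arm

A 7-joint arm with a two-finger parallel gripper is mounted at the origin on the work surface. World frame = base frame: x ahead of the robot, y to its left, z up, the work surface at z = 0. Lengths are in m, angles in rad, forces in N, time in s.
With the tool pointing down it reaches from about 0.4 to 0.85 m from the base axis. Payload 4.5 kg.
Tool frame: the origin (TCP) lies at the very end of the fingers, on their centre line; the grasp point (between the pads) lies 19 mm behind it (hold_point_z is the distance from the TCP to the grasp point, in m); z points along the fingers, y is the line along which they close (so a half turn about z gives the same grasp; the last joint's range is limited). The gripper opens to 88 mm and grips with 3 to 60 N. Pads are 18 mm wide; open, the fingers measure 123 mm over their backs; the gripper's body (75 mm by 187 mm) begins 45 mm behind the grasp point.
Start: joints at [-1.189, 0.689, -0.195, 1.565, 0.157, 0.902, -0.215], TCP at [0.213, 0.588, 0.239] pointing down, gripper open.
Joint ranges: [-3.01, 3.01], [-0.46, 2.08], [-1.47, 1.51], [0.13, 2.56], [-1, 4.14], [0.04, 2.09], [-2.66, 2.66]. Speed limits (rad/s): [2.57, 2.57, 3.14, 3.14, 3.14, 3.14, 3.14].

### API

Orientations are given as a rotation vector (axis times angle).
In Python, from rig import * gives the robot as it stands.
- The arm moves only by the tool carry_out, never from a script. Its argument "plan" is text: rows parted by semicolons, each of 7 numbers parted by spaces: the shift along the tool's x, y, z in cm, then the turn, a rotation vector about the tool's x, y, z in rad, then the finger opening in cm, from 0 to 8.81. In form: x y z wx wy wz fingers; .... A call has 1 to 12 rows; each row shifts and turns the commanded pose from where the row before left it, along the tool's axes as they then stand; what a row does not reach is not made up. A row lasts 1/8 s, in which the tool goes at most 62.5 mm and 10.7 degrees, less where a joint would pass 70% of its speed; a pose out of reach is approached as far as the arm can. A call with a gripper value outside its range is refused whole. The fingers move at their own pace and stop on an object; "grip_force" is the grip in N (left out, the last holds). Time passes only in rows, so rows that do not move let the fingers close. It gives the time, the measured TCP pose, the force, the opening and the grip force at its end, in the units of the state.
- observe(): the state, without advancing time (a new reading comes with each control period).
- snapshot(name): name is "scene" or "top" or "wrist"; returns a dict with "frame" (420x560x3 uint8, blue, green, red), "K" (3x3 intrinsics, pixels), "distortion" ([k1, k2, p1, p2, k3] as OpenCV has them; the pictures are not rectified), "eye" and "attitude" of the camera in the world. Camera axes: x right, y down, z forward; pixel columns grow to the right and rows downward; lengths in m; the calibration is good to about 2 mm. A picture is of the moment at which its call begins. There is no depth.
- sign_off(): hands the job in; it is judged then, once.
The state is a dict: "clock": time; "qpos": joint angles; "joint_vel": joint speeds; "joint_efforts": joint torques, N m; "ee_pos": TCP position; "tcp_rot": TCP orientation; "ft_force": force on the tool from outside, world axes, zero at the start; "ft_torque": the same for the moment, N m; "width": finger opening in m; "finger_force": force on a finger pad.
Only numpy, scipy, OpenCV 4.12 (cv2) and the standard library are available. Lean on these libraries where they do the work, as an engineer would, in place of code of your own. Each camera call takes 0.05 s, during which the arm holds its last target. There are 200 camera calls.

## Working session

There is one attempt and no reset: what is moved stays moved. The work goes in short steps, Python scripts to look and compute and a tool call to move; the robot and the scene stay as the last step left them, time stands still between calls to the robot, and variables do not carry over. Pictures are saved under pics/ and viewed, at most 10 in all, crops included, and the job is handed in when it is done.

Besides the shell and the picture viewer there is one more tool, called after "Call:" as name(argument=value, ...) on one line, values as JSON. carry_out: Moves the arm, as the interface text tells. Its arguments: {"type":"object","properties":{"plan":{"type":"string"},"grip_force":{"type":"number"}},"required":["plan"]}

```bash
mkdir -p pics; ls; cat > h.py <<'E'
from rig import *
import numpy as np, cv2
from scipy.spatial.transform import Rotation as R
def rot(a):
    a=np.array(a,float)
    return a if a.shape==(3,3) else (R.from_quat(a).as_matrix() if a.size==4 else R.from_rotvec(a).as_matrix())
def ray(s,uv,z):
    p=cv2.undistortPoints(np.array(uv,float).reshape(-1,1,2),np.array(s['K']),np.array(s['distortion'])).reshape(-1,2)
    d=np.c_[p,np.ones(len(p))]@rot(s['attitude']).T; e=np.array(s['eye'])
    return e+d*((z-e[2])/d[:,2])[:,None]
def proj(s,P):
    A=rot(s['attitude']);e=np.array(s['eye'])
    return cv2.projectPoints((np.atleast_2d(P)-e)@A,np.zeros(3),np.zeros(3),np.array(s['K']),np.array(s['distortion']))[0].reshape(-1,2)
E
python3 - <<'E'
from h import *
print(observe())
for n in("scene","top"):
    s=snapshot(n); cv2.imwrite(f'pics/{n}0.png',s['frame']); print(n,s['K'],s['distortion'],s['eye'],s['attitude'])
E
```

```text
pics
{'clock': 0.0, 'qpos': array([-1.1891513 ,  0.68999079, -0.19452788,  1.56638144,  0.15730378,
        0.90250076, -0.21509806]), 'joint_vel': array([ 7.79302283e-04,  7.53041536e-04,  5.34629898e-04, -9.62271999e-05,
        1.65556695e-05,  1.22007770e-03,  1.78671359e-04]), 'joint_efforts': array([-8.26262340e-05, -5.27575958e+01, -1.26734544e+00, -1.53431547e+01,
       -5.27027913e-02,  6.47331937e-03,  1.60552081e-04]), 'ee_pos': array([0.21286362, 0.58693633, 0.23789618]), 'tcp_rot': array([-5.43448275e-01, -3.09403192e+00,  2.94775855e-03]), 'ft_force': array([-0.09915666,  0.31127943,  0.5997031 ]), 'ft_torque': array([ 0.06062913,  0.01249438, -0.01985462]), 'finger_force': 0.0, 'width': 0.08823185352759258}
scene [[464.61907434   0.         279.97536443]
 [  0.         464.61907434 213.76526792]
 [  0.           0.           1.        ]] [0.02278254 0.         0.         0.         0.        ] [1.2799644  0.09181619 1.07235909] [-1.59850996 -2.12191104  0.72023992]
top [[466.94296076   0.         272.85665641]
 [  0.         466.94296076 205.35647453]
 [  0.           0.           1.        ]] [-0.10511142  0.          0.          0.          0.        ] [ 0.34789995 -0.1310047   1.65633696] [-2.1737463   2.14608092 -0.1532292 ]
```

View pics/scene0.png

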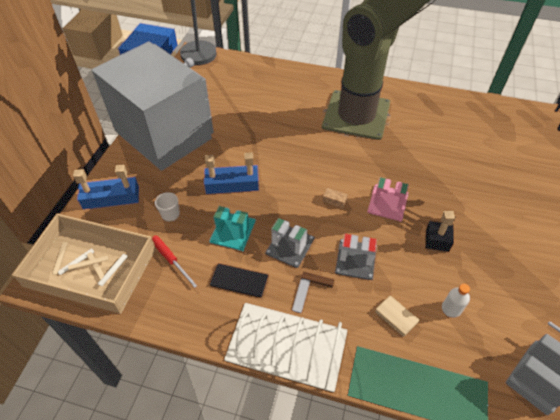

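View pics/top0.png

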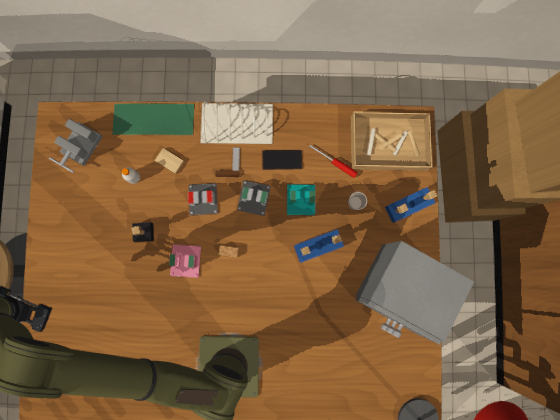

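The scene view shows the stand with the pin at (440,230), the red gauge at (357,255), the green gauge at (290,240) and two racks. The rack farther to the robot's left is at (232,180), which is (318,244) in the top view. In the top view the pin is at (143,232), red at (203,199) and green at (254,197).

```bash
python3 - <<'E'
from h import *
t=snapshot("top")
for n,uv,z in (("pin",(143,230),.12),("stand",(142,233),.045),("red",(203,199),.008),("green",(254,198),.008),("rack",(318,245),.045),("pink",(186,262),0),("glue",(130,175),.05)):
    print(n,ray(t,[uv],z).round(3))
def rect(mask,z,name,box):
    m=np.zeros_like(mask);x0,y0,x1,y1=box;m[y0:y1,x0:x1]=mask[y0:y1,x0:x1]
    cs,_=cv2.findContours(m,cv2.RETR_EXTERNAL,cv2.CHAIN_APPROX_NONE)
    for c in sorted(cs,key=cv2.contourArea)[-3:]:
        if cv2.contourArea(c)<15: continue
        r=cv2.boxPoints(cv2.minAreaRect(c));w=ray(t,r,z)[:,:2]
        e=w[1]-w[0];f=w[2]-w[1]
        print(name,w.mean(0).round(4),np.linalg.norm(e).round(3),np.linalg.norm(f).round(3),np.degrees(np.arctan2(e[1],e[0])).round(1))
h=cv2.cvtColor(t['frame'],cv2.COLOR_BGR2HSV);H,S,V=cv2.split(h)
blue=((H>100)&(H<130)&(S>120)).astype(np.uint8)
rect(blue,.045,"blue",(285,220,355,270))
red=(((H<6)|(H>174))&(S>150)&(V>90)).astype(np.uint8); rect(red,.078,"red",(180,180,225,220))
gr=((H>65)&(H<98)&(S>60)).astype(np.uint8); rect(gr,.078,"green",(236,180,275,220))
rect((V<45).astype(np.uint8),.045,"stand",(125,215,160,250))
cv2.imwrite('pics/z.png',np.hstack([cv2.resize(t['frame'][170:225,175:275],None,fx=5,fy=5,interpolation=3),cv2.resize(t['frame'][210:265,120:175],None,fx=5,fy=5,interpolation=3)]))
E
```

```text
pin [[0.46  0.281 0.12 ]]
stand [[0.455 0.304 0.045]]
red [[0.582 0.1   0.008]]
green [[ 0.588 -0.082  0.008]]
rack [[ 0.422 -0.307  0.045]]
pink [[0.358 0.155 0.   ]]
glue [[0.658 0.355 0.05 ]]
blue [ 0.4206 -0.3083] 0.158 0.061 -68.9
red [0.5848 0.0699] 0.038 0.014 1.8
red [0.5788 0.135 ] 0.014 0.035 -89.3
green [ 0.5958 -0.0519] 0.036 0.016 -12.7
green [ 0.5845 -0.1158] 0.039 0.014 -13.0
stand [0.4587 0.3006] 0.071 0.063 -89.1
```

View pics/z.png

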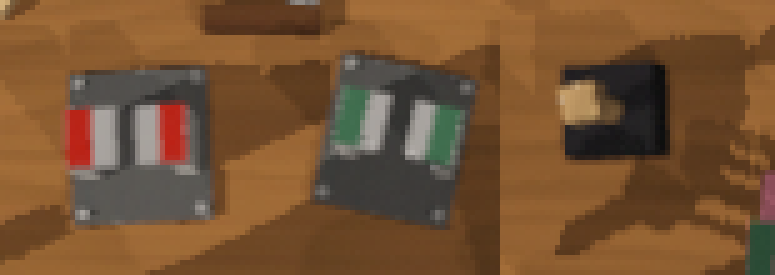

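The crop shows the red and green gauges, with the pin at the left edge of the stand because of parallax. I'll move over to the pin now.

Call:
carry_out(plan="-3.8 -2.5 -0.4 0 0 0 8.8;-3.8 -2.5 -0.4 0 0 0 8.8;-3.8 -2.5 -0.4 0 0 0 8.8;-3.8 -2.5 -0.4 0 0 0 8.8;-3.8 -2.5 -0.4 0 0 0 8.8;-3.8 -2.5 -0.4 0 0 0 8.8;-3.8 -2.5 -0.4 0 0 0 8.8;-3.8 -2.5 -0.4 0 0 0 8.8;0 0 0 0 0 0.15 8.8;0 0 0 0 0 0.15 8.8;0 0 0 0 0 0.15 8.8;0 0 0 0 0 0.15 8.8")

```text
clock: 1.65
ee_pos: [0.4305, 0.2958, 0.2705]
tcp_rot: [-1.44, -2.792, 0.001]
ft_force: [-0.3, -0.2, 0.3]
width: 0.0884
finger_force: 0.0
```

Call:
carry_out(plan="0 0 0 0 0 0.155 8.8;0 0 0 0 0 0.155 8.8;0 0 0 0 0 0.155 8.8;0 0 0 0 0 0.155 8.8;0 0 0 0 0 0 8.8")

```text
clock: 2.28
ee_pos: [0.4304, 0.296, 0.2705]
tcp_rot: [2.216, 2.227, -0.001]
ft_force: [0.0, 0.3, 0.4]
width: 0.0882
finger_force: 0.0
```

```bash
cat >> h.py <<'E'
def delta(target,yaw=None,o=None):
    "target TCP xyz (m), world angle of tool y (deg) -> tool shift cm, turns"
    o=o or observe(); Rt=rot(o['tcp_rot']); p=np.array(o['ee_pos'])
    cy=np.degrees(np.arctan2(Rt[1,1],Rt[0,1]))
    print('tcp',p.round(4),'yawY',cy.round(2),'zaxis',Rt[:,2].round(4),'F',np.round(o['ft_force'],2),'w',round(o['width'],4),'t',o['clock'])
    print(' shift cm',((np.array(target)-p)@Rt*100).round(2), '' if yaw is None else f'turn wz {np.radians(cy-yaw):.3f}')
E
python3 - <<'E'
from h import *
delta((.459,.30,.2),0)
w=snapshot("wrist");cv2.imwrite('pics/w1.png',w['frame']);print(w['eye'],rot(w['attitude']).round(3),proj(w,[[.459,.3,.12],[.459,.3,.045]]))
E
```

```text
tcp [0.4304 0.296  0.2705] yawY 0.28 zaxis [-2.e-04 -6.e-04 -1.e+00] F [0.03 0.32 0.39] w 0.0882 t 2.275
 shift cm [0.39 2.86 7.05] turn wz 0.005
[0.42995899 0.37092802 0.41756298] [[ 1.     0.005  0.001]
 [ 0.005 -0.957 -0.289]
 [-0.001  0.289 -0.957]] [[307.50797301 189.23943942]
 [301.853736   174.6208184 ]]
```

View pics/w1.png

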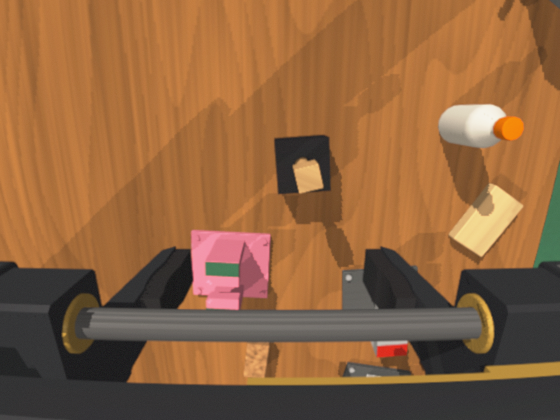

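The wrist view shows the stand at (302,165) and the square head at (308,177), turned slightly.

```bash
python3 - <<'E'
from h import *
w=snapshot("wrist");f=w['frame'];H,S,V=cv2.split(cv2.cvtColor(f,cv2.COLOR_BGR2HSV))
m=np.zeros_like(V);m[135:200,272:335]=(V>110)[135:200,272:335]*1
n,l,st,c=cv2.connectedComponentsWithStats(m);print(st,c)
sub=np.zeros_like(V);sub[150:200,285:328]=((V>185))[150:200,285:328]
cs,_=cv2.findContours(sub.astype(np.uint8),0,1);c=max(cs,key=cv2.contourArea);b=cv2.boxPoints(cv2.minAreaRect(c))
W=ray(w,b,.12);print(b,W.round(4),W.mean(0),[np.linalg.norm(W[i]-W[i-1]).round(4) for i in range(4)],np.degrees(np.arctan2(*(W[1]-W[0])[1::-1])))
cv2.imwrite('pics/w1z.png',np.hstack([cv2.resize(f[125:205,265:345],None,fx=5,fy=5,interpolation=0),cv2.cvtColor(cv2.resize(sub[125:205,265:345]*255,None,fx=5,fy=5,interpolation=0),8)]))
E
```

```text
[[     0      0    560    420 233534]
 [   272    135     52     65   1426]
 [   326    135      9     27    117]
 [   325    176     10     24    123]] [[279.32680038 209.74261135]
 [299.11991585 176.66339411]
 [331.92307692 144.88034188]
 [331.01626016 191.02439024]]
[[291.95294 161.78822]
 [315.98822 156.44704]
 [322.90588 187.57646]
 [298.8706  192.91765]] [[0.4435 0.3265 0.12  ]
 [0.4659 0.3317 0.12  ]
 [0.4738 0.3018 0.12  ]
 [0.4507 0.2963 0.12  ]] [0.4584964  0.31411361 0.12      ] [np.float64(0.0311), np.float64(0.0231), np.float64(0.0309), np.float64(0.0237)] 13.052391895148428
```

View pics/w1z.png

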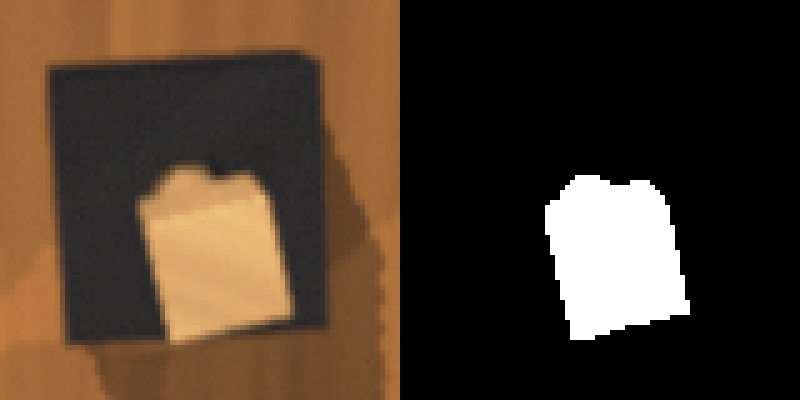

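The top face of the head has its centre at about (309,178.7) and is turned about 13°.

```bash
python3 - <<'E'
from h import *
w=snapshot("wrist")
c=np.array([(172,343),(293,318),(268,192),(145,218)])/5+[264.5,124.5]
W=ray(w,c,.12);print(W.round(4),W.mean(0));d=W[1]-W[0]+W[2]-W[3];y=np.degrees(np.arctan2(d[1],d[0]));print(y)
e=W[3]-W[0]+W[2]-W[1];print(np.degrees(np.arctan2(-e[0],e[1])))
t=W.mean(0);t[2]=.16;delta(t,y)
E
```

```text
[[0.4508 0.2962 0.12  ]
 [0.4741 0.3013 0.12  ]
 [0.4682 0.3257 0.12  ]
 [0.4451 0.3206 0.12  ]] [0.45955178 0.31094357 0.12      ]
12.480540556633747
13.370409280463289
tcp [0.4305 0.296  0.2706] yawY 0.31 zaxis [-2.e-04 -0.e+00 -1.e+00] F [ 0.4   0.2  -0.21] w 0.0881 t 2.425
 shift cm [ 1.48  2.91 11.06] turn wz -0.212
```

Call:
carry_out(plan="0.5 1 2 0 0 0 8.8;0.5 1 3 0 0 0 8.8;0.5 0.9 3 0 0 -0.11 8.8;0 0 3 0 0 -0.11 8.8;0 0 3 0 0 0 8.8;0 0 0 0 0 0 8.8;0 0 0 0 0 0 8.8")

```text
clock: 3.3
ee_pos: [0.4602, 0.3114, 0.1316]
tcp_rot: [1.96, 2.455, 0.002]
ft_force: [-0.3, 0.1, 0.8]
width: 0.0883
finger_force: 0.0
```

```bash
python3 - <<'E'
from h import *
delta((.4596,.3109,.086),12.9)
w=snapshot("wrist");cv2.imwrite('pics/w2.png',w['frame'])
E
```

```text
tcp [0.4602 0.3114 0.1316] yawY 12.8 zaxis [ 1.e-03  9.e-04 -1.e+00] F [-0.27  0.06  0.82] w 0.0883 t 3.3
 shift cm [-0.04 -0.07  4.56] turn wz -0.002
```

View pics/w2.png

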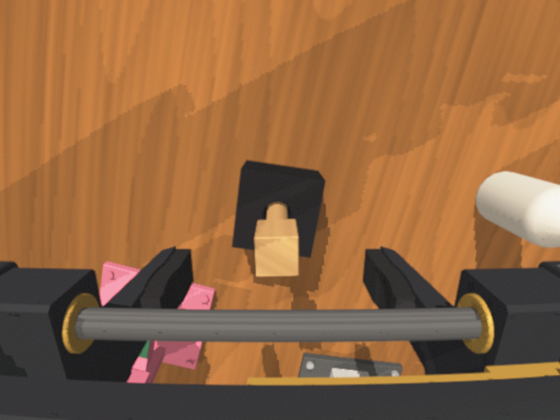

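The head at (277,252) is square to the fingers and centred between them. I'll descend and grip.

Call:
carry_out(plan="0 0 2.3 0 0 0 8.8;0 0 2.2 0 0 0 8.8;0 0 0 0 0 0 2.2;0 0 0 0 0 0 2.2;0 0 0 0 0 0 2.2;0 0 0 0 0 0 2.2;0 0 0 0 0 0 2.2;0 0 0 0 0 0 2.2;0 0 0 0 0 0 2.2;0 0 0 0 0 0 2.2", grip_force=50)

```text
clock: 4.6
ee_pos: [0.4596, 0.3111, 0.0857]
tcp_rot: [-1.96, -2.455, -0.0]
ft_force: [0.3, -0.3, 1.1]
width: 0.0232
finger_force: 50.0
```

```bash
python3 - <<'E'
from h import *
o=observe();print(o['finger_force'],o['ft_torque']);delta((.46,.311,.23),0,o)
E
```

```text
49.99968498945236 [-0.02598662  0.0199217  -0.04765863]
tcp [0.4596 0.3111 0.0857] yawY 12.78 zaxis [ 0.e+00  1.e-04 -1.e+00] F [ 0.28 -0.31  1.06] w 0.0232 t 4.6
 shift cm [ -0.02   0.04 -14.43] turn wz 0.223
```

Call:
carry_out(plan="0 0 -2 0 0 0 2.2;0 0 -4 0 0 0 2.2;0 0 -5 0 0 0 2.2;0 0 -5 0 0 0.11 2.2;0 0 0 0 0 0.113 2.2;-4 0.8 0 0 0 0 2.2;-4 0.8 0 0 0 0 2.2;-4 0.8 0 0 0 0 2.2;-4 0.8 0 0 0 0 2.2;-3 0.8 0 0 0 0 2.2;0 0 0 0 0 0 2.2;0 0 0 0 0 0 2.2")

```text
clock: 6.1
ee_pos: [0.4992, 0.1222, 0.2456]
tcp_rot: [-2.22, -2.222, -0.0]
ft_force: [-0.9, 0.5, -1.1]
width: 0.0233
finger_force: 50.0
```

```bash
cat > g.py <<'E'
from h import *
def look(w,c,half=70,z=.008,nm=None):
    "rough centre -> base corners from dark-gray mask; strip rects"
    f=w['frame'];H,S,V=cv2.split(cv2.cvtColor(f,cv2.COLOR_BGR2HSV))
    return f,H,S,V
def rects(w,m,z,amin=60):
    cs,_=cv2.findContours(m.astype(np.uint8),0,1)
    for c in cs:
        if cv2.contourArea(c)<amin: continue
        W=ray(w,c.reshape(-1,2),z)[:,:2].astype(np.float32)*1000
        r=cv2.minAreaRect(W);print(z,np.round(r[0],1),np.round(r[1],1),round(r[2],1),'px',c.reshape(-1,2).mean(0).round())
E
python3 - <<'E'
from g import *
delta((.5,.08,.25),0)
w=snapshot("wrist");f,H,S,V=look(w,0)
cv2.imwrite('pics/w3.png',f)
rects(w,((H<6)|(H>174))&(S>150)&(V>90),.078)
rects(w,(S<70)&(V>40)&(V<120),.008,500)
E
```

```text
tcp [0.4992 0.1222 0.2456] yawY 0.06 zaxis [-5.e-04  9.e-04 -1.e+00] F [-0.88  0.52 -1.11] w 0.0233 t 6.1
 shift cm [-4.22  0.07 -0.45] turn wz 0.001
0.078 [582.4  71.9] [40.1 18. ] 4.2 px [356. 235.]
0.078 [577.7 136.6] [39.9 16.9] 4.1 px [356. 175.]
0.008 [ 502.6 -143.4] [999.  338.6] 0.1 px [289. 344.]
0.008 [582.8 105.4] [109.   99.8] 4.1 px [346. 189.]
0.008 [456.8 303.9] [69.4 32.7] 4.6 px [239.  14.]
```

View pics/w3.png

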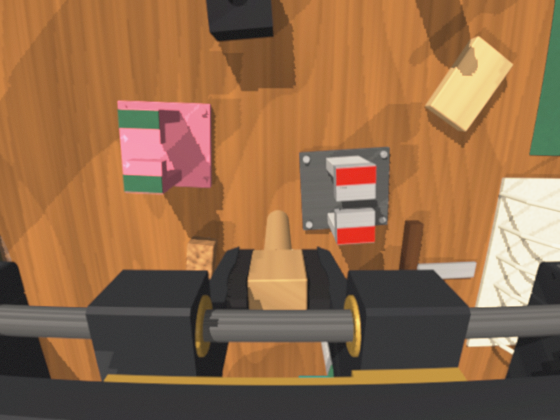

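The red gauge is clear at (346,190), and the head held in the gripper is at (277,280). Next is the green gauge.

Call:
carry_out(plan="-4 0 0 0 0 0 2.2;-4 0 0 0 0 0 2.2;-4 0 0 0 0 0 2.2;-4 0 0 0 0 0 2.2;-2 0 0 0 0 0 2.2;0 0 0 0 0 0 2.2;0 0 0 0 0 0 2.2")

```text
clock: 7.02
ee_pos: [0.4998, -0.0567, 0.2456]
tcp_rot: [-2.217, -2.224, -0.001]
ft_force: [0.8, 1.5, -1.3]
width: 0.0238
finger_force: 50.0
```

```bash
python3 - <<'E'
from g import *
delta((.5,-.05,.25),0)
w=snapshot("wrist");f,H,S,V=look(w,0)
cv2.imwrite('pics/w4.png',f)
rects(w,(H>60)&(H<90)&(S>90)&(V>50),.078)
rects(w,(S<70)&(V>40)&(V<120),.008,500)
E
```

```text
tcp [ 0.4998 -0.0567  0.2456] yawY 0.17 zaxis [-1.0e-04  1.3e-03 -1.0e+00] F [ 0.82  1.49 -1.32] w 0.0238 t 7.025
 shift cm [ 0.67  0.02 -0.44] turn wz 0.003
0.078 [ 583.  -113.2] [15.6 38.5] 78.9 px [355. 241.]
0.078 [595.7 -50.1] [15.3 38.6] 79.0 px [371. 183.]
0.008 [ 504.1 -298.5] [998.6 385.6] 0.2 px [297. 335.]
0.008 [589.7 -76.6] [ 99.6 109.7] 79.2 px [349. 191.]
0.008 [583.1  98.4] [109.7  87. ] 3.7 px [354.  41.]
```

View pics/w4.png

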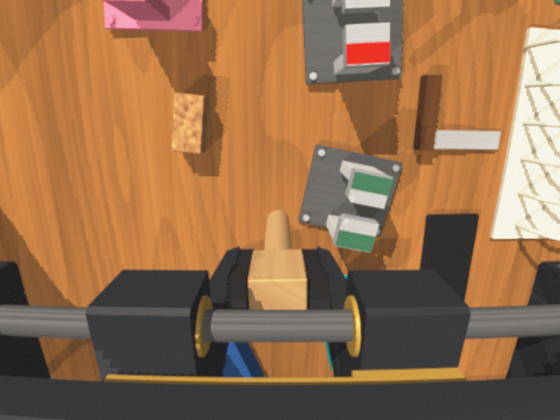

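The green gauge base is at (350,190) and its gap is displaced about 5 mm to −y. Pin held straight at (277,250). I'll go to the start of the push.

Call:
carry_out(plan="-0.7 1.5 0 0 0 0 2.2;-0.7 1.5 0 0 0 0.097 2.2;0 0 0 0 0 0.097 2.2;0 0 4 0 0 0 2.2;0 0 4 0 0 0 2.2;0 0 4 0 0 0 2.2;0 0 2 0 0 0 2.2;0 0 0.7 0 0 0 2.2;0 0 0 0 0 0 2.2;0 0 0 0 0 0 2.2;0 0 0 0 0 0 2.2")

```text
clock: 8.45
ee_pos: [0.5302, -0.0729, 0.0996]
tcp_rot: [2.425, 1.995, 0.002]
ft_force: [-1.1, -0.3, -1.0]
width: 0.0233
finger_force: 50.0
```

```bash
cat >> h.py <<'E'
def gap(c,yaw,s,tz):
    "tool shift to point s (mm) along gap line; plus force in gauge axes"
    a=np.radians(yaw);x=np.array([np.cos(a),np.sin(a),0]);y=np.array([-x[1],x[0],0]);c=np.array([*c,0])
    o=observe();p=np.array(o['ee_pos']);F=np.array(o['ft_force'])
    print('s %.1f lat %.1f mm  Fx %.2f Fy %.2f Fz %.2f'%((p-c)@x*1e3,(p-c)@y*1e3,F@x,F@y,F[2]),'tq',np.round(o['ft_torque'],3))
    t=c+x*s/1e3;t[2]=tz;delta(t,yaw,o)
GO=((.5894,-.0817),-10.9); NG=((.580,.1043),4.1)
E
python3 - <<'E'
from h import *
gap(*GO,-30,.098)
E
```

```text
s -59.8 lat -2.6 mm  Fx -1.04 Fy -0.49 Fz -1.00 tq [-0.033  0.048  0.032]
tcp [ 0.5302 -0.0729  0.0996] yawY -11.11 zaxis [ 0.0018 -0.     -1.    ] F [-1.11 -0.29 -1.  ] w 0.0233 t 8.45
 shift cm [0.27 2.98 0.16] turn wz -0.004
```

Call:
carry_out(plan="0.27 0.5 0.1 0 0 0 2.2;0 1 0 0 0 0 2.2;0 1 0 0 0 0 2.2;0 0.3 0 0 0 0 2.2;0 0 0 0 0 0 2.2;0 0 0 0 0 0 2.2")

```text
clock: 9.2
ee_pos: [0.5571, -0.0757, 0.0976]
tcp_rot: [-2.426, -1.995, 0.001]
ft_force: [0.4, 0.2, -0.0]
width: 0.0238
finger_force: 50.0
```

```bash
python3 - <<'E'
from h import *
gap(*GO,-10,.098)
w=snapshot("wrist");cv2.imwrite('pics/w5.png',cv2.resize(w['frame'][130:330,180:400],None,fx=3,fy=3))
E
```

```text
s -32.8 lat -0.2 mm  Fx 0.34 Fy 0.31 Fz -0.04 tq [-0.026  0.105 -0.004]
tcp [ 0.5571 -0.0757  0.0976] yawY -11.12 zaxis [-8.e-04  2.e-04 -1.e+00] F [ 0.39  0.24 -0.04] w 0.0238 t 9.2
 shift cm [ 0.03  2.28 -0.04] turn wz -0.004
```

View pics/w5.png

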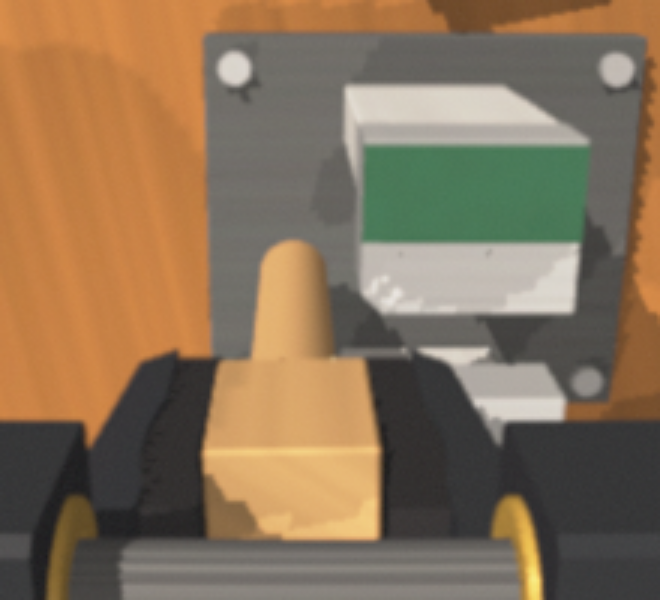

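The close view shows the shank in front of the mouth, with the near edge of the left cheek at about (460,313) in the crop. I'll advance slowly and feel for contact.

Call:
carry_out(plan="0.02 0.15 0 0 0 0 2.2;0 0.15 0 0 0 0 2.2;0 0.15 0 0 0 0 2.2;0 0.15 0 0 0 0 2.2;0 0.1 0 0 0 0 2.2;0 0.1 0 0 0 0 2.2;0 0 0 0 0 0 2.2")

```text
clock: 10.12
ee_pos: [0.5656, -0.077, 0.0977]
tcp_rot: [-2.426, -1.996, -0.0]
ft_force: [-1.5, 0.2, 0.1]
width: 0.0234
finger_force: 50.0
```

```bash
python3 - <<'E'
from h import *
gap(*GO,-10,.098)
E
```

```text
s -24.3 lat 0.1 mm  Fx -1.51 Fy -0.10 Fz 0.08 tq [-0.057  0.088  0.048]
tcp [ 0.5656 -0.077   0.0977] yawY -11.11 zaxis [ 1.e-04  1.e-04 -1.e+00] F [-1.51  0.19  0.08] w 0.0234 t 10.125
 shift cm [-0.    1.43 -0.03] turn wz -0.004
```

Call:
carry_out(plan="0 0.1 0 0 0 0 2.2;0 0.1 0 0 0 0 2.2;0 0.1 0 0 0 0 2.2;0 0.1 0 0 0 0 2.2")

```text
clock: 10.62
ee_pos: [0.5695, -0.0778, 0.0977]
tcp_rot: [-2.426, -1.996, -0.0]
ft_force: [-0.4, -0.1, 0.2]
width: 0.0239
finger_force: 50.0
```

Call:
carry_out(plan="0 0.1 0 0 0 0 2.2;0 0.1 0 0 0 0 2.2")

```text
clock: 10.88
ee_pos: [0.5714, -0.0782, 0.0977]
tcp_rot: [-2.426, -1.996, -0.0]
ft_force: [0.4, -1.1, -0.5]
width: 0.0233
finger_force: 50.0
```

```bash
python3 - <<'E'
from h import *
gap(*GO,-10,.098)
E
```

```text
s -18.3 lat 0.1 mm  Fx 0.60 Fy -0.97 Fz -0.49 tq [-0.002 -0.016  0.037]
tcp [ 0.5714 -0.0782  0.0977] yawY -11.12 zaxis [ 0.e+00  1.e-04 -1.e+00] F [ 0.41 -1.07 -0.49] w 0.0233 t 10.875
 shift cm [-0.    0.83 -0.03] turn wz -0.004
```

Call:
carry_out(plan="0 0.1 0 0 0 0 2.2;0 0.1 0 0 0 0 2.2")

```text
clock: 11.12
ee_pos: [0.5733, -0.0784, 0.0976]
tcp_rot: [-2.426, -1.996, 0.0]
ft_force: [-0.2, 0.3, -0.9]
width: 0.0234
finger_force: 50.0
```

Call:
carry_out(plan="0 0.1 0 0 0 0 2.2;0 0.1 0 0 0 0 2.2")

```text
clock: 11.38
ee_pos: [0.5753, -0.0788, 0.0977]
tcp_rot: [-2.426, -1.996, -0.0]
ft_force: [-0.6, 0.1, -1.2]
width: 0.0234
finger_force: 50.0
```

Call:
carry_out(plan="0 0.1 0 0 0 0 2.2;0 0.1 0 0 0 0 2.2")

```text
clock: 11.62
ee_pos: [0.5772, -0.0792, 0.0977]
tcp_rot: [-2.426, -1.996, -0.0]
ft_force: [-1.0, 0.7, -1.1]
width: 0.0235
finger_force: 50.0
```

```bash
python3 - <<'E'
from h import *
gap(*GO,-10,.098)
E
```

```text
s -12.4 lat 0.1 mm  Fx -1.07 Fy 0.53 Fz -1.09 tq [ 0.169  0.157 -0.038]
tcp [ 0.5772 -0.0792  0.0977] yawY -11.11 zaxis [-2.e-04  3.e-04 -1.e+00] F [-0.95  0.72 -1.09] w 0.0235 t 11.625
 shift cm [-0.01  0.24 -0.03] turn wz -0.004
```

Call:
carry_out(plan="0 0.15 0 0 0 0 2.2;0 0.15 0 0 0 0 2.2;0 0.15 0 0 0 0 2.2")

```text
clock: 12.0
ee_pos: [0.5818, -0.0801, 0.0977]
tcp_rot: [-2.426, -1.996, -0.0]
ft_force: [-0.2, 1.4, -1.0]
width: 0.0236
finger_force: 50.0
```

Call:
carry_out(plan="0 0.15 0 0 0 0 2.2;0 0.15 0 0 0 0 2.2;0 0.15 0 0 0 0 2.2")

```text
clock: 12.38
ee_pos: [0.5862, -0.081, 0.0977]
tcp_rot: [-2.426, -1.996, -0.0]
ft_force: [-1.0, 1.0, -0.5]
width: 0.0235
finger_force: 50.0
```

```bash
python3 - <<'E'
from h import *
gap(*GO,40,.098)
E
```

```text
s -3.3 lat 0.1 mm  Fx -1.20 Fy 0.81 Fz -0.53 tq [ 0.247  0.247 -0.02 ]
tcp [ 0.5862 -0.081   0.0977] yawY -11.11 zaxis [-0.e+00  2.e-04 -1.e+00] F [-1.02  1.02 -0.53] w 0.0235 t 12.375
 shift cm [ 0.01  4.33 -0.03] turn wz -0.004
```

Call:
carry_out(plan="0.04 0.1 0 0 0 0 2.2;0 0.15 0 0 0 0 2.2;0 0.15 0 0 0 0 2.2")

```text
clock: 12.75
ee_pos: [0.5903, -0.0817, 0.0978]
tcp_rot: [2.426, 1.995, 0.0]
ft_force: [-0.8, 0.5, 0.2]
width: 0.0235
finger_force: 50.0
```

Call:
carry_out(plan="0 0.15 0 0 0 0 2.2;0 0.15 0 0 0 0 2.2;0 0.15 0 0 0 0 2.2")

```text
clock: 13.12
ee_pos: [0.5947, -0.0825, 0.0977]
tcp_rot: [2.426, 1.996, 0.0]
ft_force: [1.0, -0.5, -0.7]
width: 0.0236
finger_force: 50.0
```

```bash
python3 - <<'E'
from h import *
gap(*GO,40,.098)
E
```

```text
s 5.3 lat 0.2 mm  Fx 1.05 Fy -0.36 Fz -0.68 tq [-0.074  0.086 -0.006]
tcp [ 0.5947 -0.0825  0.0977] yawY -11.12 zaxis [ 2.e-04 -1.e-04 -1.e+00] F [ 0.96 -0.55 -0.68] w 0.0236 t 13.125
 shift cm [-0.01  3.47 -0.03] turn wz -0.004
```

Force-free. I'll continue out of the far side.

Call:
carry_out(plan="0 0.2 0 0 0 0 2.2;0 0.2 0 0 0 0 2.2;0 0.2 0 0 0 0 2.2;0 0.2 0 0 0 0 2.2")

```text
clock: 13.62
ee_pos: [0.6025, -0.0839, 0.0977]
tcp_rot: [-2.426, -1.996, -0.0]
ft_force: [0.9, 0.1, -0.4]
width: 0.0235
finger_force: 50.0
```

Call:
carry_out(plan="0 0.2 0 0 0 0 2.2;0 0.2 0 0 0 0 2.2;0 0.2 0 0 0 0 2.2;0 0.2 0 0 0 0 2.2")

```text
clock: 14.12
ee_pos: [0.6103, -0.0854, 0.0977]
tcp_rot: [-2.426, -1.996, -0.0]
ft_force: [0.2, 0.0, -0.9]
width: 0.0234
finger_force: 50.0
```

Call:
carry_out(plan="0 0.25 0 0 0 0 2.2;0 0.3 0 0 0 0 2.2;0 0.4 0 0 0 0 2.2;0 0.4 0 0 0 0 2.2;0 0.4 0 0 0 0 2.2;0 0.4 0 0 0 0 2.2;0 0.2 0 0 0 0 2.2;0 0 0 0 0 0 2.2")

```text
clock: 15.12
ee_pos: [0.6334, -0.0899, 0.0977]
tcp_rot: [-2.426, -1.996, -0.0]
ft_force: [0.1, -0.3, -0.1]
width: 0.0237
finger_force: 50.0
```

```bash
python3 - <<'E'
from h import *
gap(*GO,40,.098)
w=snapshot("wrist");cv2.imwrite('pics/w6.png',w['frame'])
E
```

```text
s 44.7 lat 0.2 mm  Fx 0.13 Fy -0.30 Fz -0.12 tq [-0.075  0.065  0.033]
tcp [ 0.6334 -0.0899  0.0977] yawY -11.11 zaxis [ 0.e+00  1.e-04 -1.e+00] F [ 0.07 -0.32 -0.12] w 0.0237 t 15.125
 shift cm [-0.02 -0.47 -0.03] turn wz -0.004
```

The pin is fully through. I'll lift it and carry it to the red gauge.

Call:
carry_out(plan="0 0 -4 0 0 0 2.2;0 0 -4.3 0 0 0 2.2;0 0 -4 0 0 0 2.2;3.3 -2.95 0 0 0 0 2.2;3.3 -2.95 0 0 0 0 2.2;3.3 -2.95 0 0 0 0 2.2;3.3 -2.95 0 0 0 0 2.2;3.3 -2.95 0 0 0 0 2.2;0 0 0 0 0 -0.133 2.2;0 0 0 0 0 -0.132 2.2;0 0 0 0 0 0 2.2;0 0 0 0 0 0 2.2")

```text
clock: 16.68
ee_pos: [0.5203, 0.1002, 0.2207]
tcp_rot: [-2.144, -2.296, -0.0]
ft_force: [0.0, 0.3, -0.6]
width: 0.0236
finger_force: 50.0
```

```bash
python3 - <<'E'
from g import *
gap(*NG,-60,.098)
w=snapshot("wrist");f,H,S,V=look(w,0)
rects(w,((H<6)|(H>174))&(S>150)&(V>90),.078)
rects(w,(S<70)&(V>40)&(V<120),.008,500)
E
```

```text
s -59.8 lat 0.2 mm  Fx 0.04 Fy 0.30 Fz -0.60 tq [-0.099  0.037 -0.045]
tcp [0.5203 0.1002 0.2207] yawY 3.92 zaxis [-0.e+00  1.e-04 -1.e+00] F [ 0.02  0.31 -0.6 ] w 0.0236 t 16.675
 shift cm [-0.02 -0.02 12.27] turn wz -0.003
0.078 [582.4  72.3] [40.2 16.7] 3.9 px [339. 227.]
0.078 [577.9 136.7] [40.6 16.6] 4.1 px [343. 161.]
0.008 [ 540.4 -143. ] [935.4 317.2] 3.9 px [294. 345.]
0.008 [583.1 105.2] [109.3  99.1] 3.9 px [331. 179.]
```

Good. Descend, then approach to s = −32.

Call:
carry_out(plan="0 0 4 0 0 0 2.2;0 0 4 0 0 0 2.2;0 0 3 0 0 0 2.2;0 0 1.3 0 0 0 2.2;0 0.7 0 0 0 0 2.2;0 0.7 0 0 0 0 2.2;0 0.6 0 0 0 0 2.2;0 0.4 0 0 0 0 2.2;0 0.3 0 0 0 0 2.2;0 0 0 0 0 0 2.2;0 0 0 0 0 0 2.2")

```text
clock: 18.1
ee_pos: [0.547, 0.1023, 0.0977]
tcp_rot: [-2.141, -2.299, 0.0]
ft_force: [-0.5, -0.4, 0.3]
width: 0.0236
finger_force: 50.0
```

```bash
python3 - <<'E'
from h import *
gap(*NG,-24,.098)
E
```

```text
s -33.1 lat 0.4 mm  Fx -0.57 Fy -0.32 Fz 0.27 tq [-0.122  0.056  0.031]
tcp [0.547  0.1023 0.0977] yawY 4.07 zaxis [-4.e-04 -0.e+00 -1.e+00] F [-0.55 -0.36  0.27] w 0.0236 t 18.1
 shift cm [-0.04  0.91 -0.03] turn wz -0.000
```

Call:
carry_out(plan="-0.04 0.1 0 0 0 0 2.2;0 0.1 0 0 0 0 2.2;0 0.1 0 0 0 0 2.2;0 0.1 0 0 0 0 2.2")

```text
clock: 18.6
ee_pos: [0.5514, 0.1022, 0.0977]
tcp_rot: [-2.141, -2.299, -0.0]
ft_force: [0.5, 0.8, -0.3]
width: 0.0239
finger_force: 50.0
```

Call:
carry_out(plan="0 0.05 0 0 0 0 2.2;0 0.05 0 0 0 0 2.2;0 0.05 0 0 0 0 2.2;0 0.05 0 0 0 0 2.2")

```text
clock: 19.1
ee_pos: [0.5533, 0.1024, 0.0977]
tcp_rot: [-2.141, -2.299, -0.0]
ft_force: [0.4, -0.5, -0.3]
width: 0.0235
finger_force: 50.0
```

Call:
carry_out(plan="0 0.05 0 0 0 0 2.2;0 0.05 0 0 0 0 2.2")

```text
clock: 19.35
ee_pos: [0.5543, 0.1024, 0.0977]
tcp_rot: [2.141, 2.299, 0.0]
ft_force: [-0.1, 0.5, 0.3]
width: 0.0236
finger_force: 50.0
```

Call:
carry_out(plan="0 0.05 0 0 0 0 2.2;0 0.05 0 0 0 0 2.2")

```text
clock: 19.6
ee_pos: [0.5549, 0.1025, 0.0976]
tcp_rot: [-2.141, -2.298, 0.001]
ft_force: [-0.2, 0.6, -0.2]
width: 0.0238
finger_force: 50.0
```

Call:
carry_out(plan="0 0.05 0 0 0 0 2.2;0 0 0 0 0 0 2.2")

```text
clock: 19.85
ee_pos: [0.5552, 0.1026, 0.0976]
tcp_rot: [-2.14, -2.298, 0.001]
ft_force: [-1.8, 1.0, 0.7]
width: 0.0237
finger_force: 50.0
```

Call:
carry_out(plan="0 0.05 0 0 0 0 2.2;0 0 0 0 0 0 2.2")

```text
clock: 20.1
ee_pos: [0.5555, 0.1027, 0.0975]
tcp_rot: [-2.14, -2.298, 0.002]
ft_force: [-3.0, 0.9, 0.1]
width: 0.0239
finger_force: 50.0
```

Call:
carry_out(plan="0 0.05 0 0 0 0 2.2;0 0 0 0 0 0 2.2")

```text
clock: 20.35
ee_pos: [0.5558, 0.1028, 0.0975]
tcp_rot: [-2.14, -2.298, 0.002]
ft_force: [-5.4, 0.6, -0.1]
width: 0.0235
finger_force: 50.0
```

Call:
carry_out(plan="0 0.03 0 0 0 0 2.2;0 0 0 0 0 0 2.2")

```text
clock: 20.6
ee_pos: [0.5559, 0.1028, 0.0975]
tcp_rot: [-2.14, -2.298, 0.002]
ft_force: [-4.6, 1.0, 0.0]
width: 0.0235
finger_force: 50.0
```

Call:
carry_out(plan="0 0.02 0 0 0 0 2.2;0 0 0 0 0 0 2.2")

```text
clock: 20.85
ee_pos: [0.5561, 0.103, 0.0974]
tcp_rot: [-2.139, -2.298, 0.002]
ft_force: [-5.3, 1.7, -0.8]
width: 0.0232
finger_force: 50.0
```

Call:
carry_out(plan="0 0 0 0 0 0 2.2;0 0 0 0 0 0 2.2")

```text
clock: 21.1
ee_pos: [0.5562, 0.103, 0.0975]
tcp_rot: [-2.139, -2.298, 0.002]
ft_force: [-5.5, 1.9, 0.0]
width: 0.0233
finger_force: 50.0
```

Call:
carry_out(plan="0 0 0 0 0 0 2.2")

```text
clock: 21.22
ee_pos: [0.5562, 0.103, 0.0975]
tcp_rot: [-2.139, -2.298, 0.002]
ft_force: [-5.0, 2.9, -0.1]
width: 0.0238
finger_force: 50.0
```

Call:
carry_out(plan="0.03 0.03 0 0 0 0 2.2;0 0 0 0 0 0 2.2")

```text
clock: 21.48
ee_pos: [0.5565, 0.1033, 0.0974]
tcp_rot: [-2.139, -2.298, 0.002]
ft_force: [-5.0, 1.5, -0.2]
width: 0.0235
finger_force: 50.0
```

Call:
carry_out(plan="0 0 0 0 0 0 2.2;0 0 0 0 0 0 2.2")

```text
clock: 21.72
ee_pos: [0.5565, 0.1033, 0.0974]
tcp_rot: [-2.139, -2.298, 0.002]
ft_force: [-5.7, 2.2, -0.5]
width: 0.0236
finger_force: 50.0
```

Call:
carry_out(plan="0 0 0 0 0 0 2.2;0 0 0 0 0 0 2.2")

```text
clock: 21.98
ee_pos: [0.5565, 0.1033, 0.0974]
tcp_rot: [-2.139, -2.298, 0.002]
ft_force: [-5.0, 1.4, -0.5]
width: 0.0231
finger_force: 50.0
```

Call:
carry_out(plan="0 0 0 0 0 0 2.2;0 0 0 0 0 0 2.2")

```text
clock: 22.22
ee_pos: [0.5565, 0.1033, 0.0974]
tcp_rot: [-2.14, -2.298, 0.002]
ft_force: [-5.0, 2.0, -0.5]
width: 0.0238
finger_force: 50.0
```

Call:
carry_out(plan="0 0 0 0 0 0 2.2;0 0 0 0 0 0 2.2")

```text
clock: 22.48
ee_pos: [0.5565, 0.1033, 0.0974]
tcp_rot: [-2.139, -2.298, 0.002]
ft_force: [-4.4, 1.7, -0.3]
width: 0.0236
finger_force: 50.0
```

Call:
carry_out(plan="0.03 0.04 0 0 0 0 2.2;0 0 0 0 0 0 2.2")

```text
clock: 22.72
ee_pos: [0.5565, 0.1034, 0.0974]
tcp_rot: [-2.139, -2.298, 0.003]
ft_force: [-4.2, 3.0, 0.1]
width: 0.0235
finger_force: 50.0
```

Call:
carry_out(plan="0 0 0 0 0 0 2.2;0 0 0 0 0 0 2.2")

```text
clock: 22.98
ee_pos: [0.5566, 0.1034, 0.0974]
tcp_rot: [-2.14, -2.298, 0.003]
ft_force: [-5.5, 1.3, -0.1]
width: 0.0235
finger_force: 50.0
```

Call:
carry_out(plan="0 0 0 0 0 0 2.2;0 0 0 0 0 0 2.2")

```text
clock: 23.22
ee_pos: [0.5565, 0.1034, 0.0974]
tcp_rot: [-2.14, -2.298, 0.003]
ft_force: [-6.2, 1.0, 1.0]
width: 0.0232
finger_force: 50.0
```

Call:
carry_out(plan="0 0.04 0 0 0 0 2.2;0 0 0 0 0 0 2.2")

```text
clock: 23.48
ee_pos: [0.5566, 0.1034, 0.0974]
tcp_rot: [-2.139, -2.298, 0.004]
ft_force: [-5.7, 1.3, 0.7]
width: 0.0237
finger_force: 50.0
```

Call:
carry_out(plan="0 0 0 0 0 0 2.2;0 0 0 0 0 0 2.2")

```text
clock: 23.72
ee_pos: [0.5566, 0.1034, 0.0974]
tcp_rot: [-2.139, -2.297, 0.004]
ft_force: [-5.6, 1.4, -0.8]
width: 0.0235
finger_force: 50.0
```

Call:
carry_out(plan="0 0 0 0 0 0 2.2;0 0 0 0 0 0 2.2;0 0 0 0 0 0 2.2")

```text
clock: 24.1
ee_pos: [0.5566, 0.1034, 0.0974]
tcp_rot: [-2.139, -2.297, 0.004]
ft_force: [-7.1, 0.9, 0.9]
width: 0.0232
finger_force: 50.0
```

Call:
carry_out(plan="0 0 0 0 0 0 2.2;0 0 0 0 0 0 2.2;0 0 0 0 0 0 2.2")

```text
clock: 24.48
ee_pos: [0.5566, 0.1034, 0.0974]
tcp_rot: [-2.139, -2.297, 0.004]
ft_force: [-5.7, 0.4, 0.3]
width: 0.0234
finger_force: 50.0
```

```bash
python3 - <<'E'
from h import *
gap(*NG,-60,.098)
E
```

```text
s -23.4 lat 0.8 mm  Fx -5.70 Fy 0.83 Fz 0.30 tq [ 2.700e-01  1.525e+00 -1.000e-03]
tcp [0.5566 0.1034 0.0974] yawY 4.09 zaxis [-3.5e-03 -2.0e-04 -1.0e+00] F [-5.74  0.42  0.3 ] w 0.0234 t 24.475
 shift cm [-0.08 -3.66 -0.05] turn wz -0.000
```

The hold averaged about 6 N for a second. I'll back off and carry the pin to the rack.

Call:
carry_out(plan="0 -0.2 0 0 0 0 2.2;0 -0.8 0 0 0 0 2.2;0 -1.4 0 0 0 0 2.2;0 -1.3 0 0 0 0 2.2;0 0 -3 0 0 0 2.2;0 0 -5 0 0 0 2.2;0 0 -5 0 0 0 2.2;-4.5 -1.6 0 0 0 0 2.2;-4.5 -1.6 0 0 0 0 2.2;-4.5 -1.6 0 0 0 0 2.2;-4.5 -1.6 0 0 0 0 2.2;-4.5 -1.6 0 0 0 0 2.2")

```text
clock: 25.98
ee_pos: [0.4584, -0.1319, 0.2284]
tcp_rot: [2.139, 2.295, 0.003]
ft_force: [2.4, 0.3, -0.5]
width: 0.0237
finger_force: 50.0
```

Call:
carry_out(plan="-4.5 -1.6 0 0 0 0 2.2;-4.5 -1.6 0 0 0 0 2.2;-4.5 -1.6 0 0 0 0 2.2;0 0 0 0 0 -0.148 2.2;0 0 0 0 0 -0.147 2.2;0 0 0 0 0 0 2.2;0 0 0 0 0 0 2.2")

```text
clock: 26.85
ee_pos: [0.4196, -0.268, 0.228]
tcp_rot: [1.783, 2.585, -0.0]
ft_force: [0.2, -0.0, -1.0]
width: 0.0235
finger_force: 50.0
```

```bash
python3 - <<'E'
from g import *
delta((.4206,-.3083,.23),21)
w=snapshot("wrist");f,H,S,V=look(w,0)
cv2.imwrite('pics/w7.png',f)
rects(w,(H>100)&(H<130)&(S>120),.045,300)
E
```

```text
tcp [ 0.4196 -0.268   0.228 ] yawY 20.81 zaxis [ 0.0013 -0.001  -1.    ] F [ 0.16 -0.02 -0.97] w 0.0235 t 26.85
 shift cm [-3.8  -1.34 -0.2 ] turn wz -0.003
0.045 [ 411.9 -285.1] [ 62.5 118.4] 20.8 px [267. 197.]
```

View pics/w7.png

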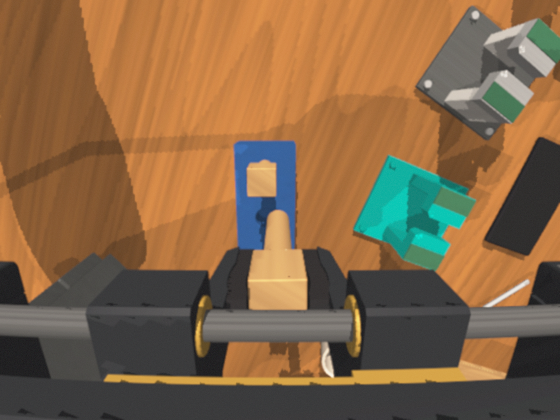

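The rack is partly hidden: its near end is at (265,145), one finished pin at (262,178) and the hole near (262,215). I'll shift forward so that the whole rack and its hole are in view.

Call:
carry_out(plan="-2.5 -0.6 0 0 0 0 2.2;-3 -0.7 0 0 0 0 2.2;-1 0 0 0 0 0 2.2;0 0 0 0 0 0 2.2;0 0 0 0 0 0 2.2")

```text
clock: 27.52
ee_pos: [0.4305, -0.3313, 0.2276]
tcp_rot: [-1.778, -2.589, -0.001]
ft_force: [0.8, 0.4, -0.4]
width: 0.0235
finger_force: 50.0
```

```bash
cat > r.py <<'E'
from g import *
w=snapshot("wrist");f,H,S,V=look(w,0);cv2.imwrite('pics/w8.png',f)
delta((.4206,-.3083,.228),20.8)
m=((H>100)&(H<130)&(S>120)).astype(np.uint8)
rects(w,m,.045,300);rects(w,m,0,300)
c=max(cv2.findContours(m,0,1)[0],key=cv2.contourArea);print('bbox',cv2.boundingRect(c))
h=proj(w,[[.4206,-.3083,.045]])[0];print('pred hole px',h)
x,y=h.round().astype(int)
print(V[y-40:y+41:4,x-40:x+41:4])
E
python3 r.py
```

```text
tcp [ 0.4305 -0.3314  0.2276] yawY 21.06 zaxis [-4.0e-04  1.1e-03 -1.0e+00] F [-0.79 -0.37 -0.28] w 0.0236 t 27.575
 shift cm [ 2.51 -0.09 -0.03] turn wz 0.005
0.045 [ 528.5 -546. ] [58.2 40. ] 22.8 px [289. 364.]
0.045 [ 420.1 -306.6] [ 62.5 158.1] 20.9 px [277. 159.]
0 [ 545.6 -584.8] [66.1 45.5] 22.8 px [289. 364.]
0 [ 422.3 -312.8] [ 71.  179.7] 20.9 px [277. 159.]
bbox (246, 81, 63, 152)
pred hole px [276.78312542 162.79963901]
[[215 223 169 170 170 170 167 165 166 105 106 106 104 164 166 166 162 163
  180 198 188]
 [219 223 173 173 166 167 166 166 160 107 105 106 114 166 165 165 164 163
  183 195 190]
 [222 221 184 179 166 167 168 167 166 110 105 105 107 166 167 166 166 167
  162 189 194]
 [224 222 185 179 169 169 168 166 167 107 107 105 104 166 166 163 164 163
  184 190 198]
 [223 223 200 184 168 168 169 167 167 125 106 105 103 165 162 162 165 165
  176 194 193]
 [222 225 196 187 166 169 169 168 164 126 105 104 104 154 166 165 165 165
  133 197 187]
 [222 210 195 171 169 167 169 166 164 124 105 104 106 166 164 167 165 165
  176 196 182]
 [203 203 190 169 167 170 169 168 160 10
[... 506 characters left out ...]
3 168 167 167 169 163 157 105 103 104 105 105 104 165 163 164
  181 181 186]
 [188 196 196 165 164 166 168 165 163 106 104 104 106 106 105 158 165 163
  174 184 182]
 [195 201 195 168 166 165 168 168 167 104 105 104 104 105 105 165 165 164
  176 187 180]
 [200 202 192 168 166 167 166 166 166 107 105 104 104 104 106 164 165 167
  184 185 182]
 [201 200 182 167 166 164 169 165 168 127 106 104 105 103 102 156 165 164
  186 183 182]
 [200 196 180 166 168 167 169 167 167 105 105 104 103 105 104 150 164 162
  187 184 180]
 [201 184 178 168 168 168 167 168 166 114 105 107 105 108 104 163 164 162
  184 182 179]
 [200 180 176 168 167 165 167 166 167 138 105 104 103 104 103 163 163 159
  184 179 185]]
```

```bash
python3 - <<'E'
from g import *
from scipy.optimize import least_squares
w=snapshot("wrist");V=cv2.GaussianBlur(w['frame'].max(2),(3,3),0).astype(int)
B=V<135
L=[];Rr=[]
for y in range(144,185):
    xs=[x for x in range(262,300) if B[y,x]]
    print(y,xs[0],xs[-1],end=' | ')
c=proj(w,[[.4201,-.3066,.045]]);print('\nrack centre px',c)
E
```

```text
144 273 288 | 145 273 287 | 146 273 287 | 147 273 287 | 148 273 287 | 149 273 287 | 150 272 287 | 151 271 288 | 152 270 290 | 153 269 292 | 154 268 292 | 155 267 292 | 156 267 293 | 157 267 294 | 158 266 294 | 159 266 294 | 160 266 294 | 161 266 294 | 162 266 294 | 163 267 293 | 164 267 293 | 165 268 293 | 166 269 293 | 167 270 293 | 168 271 293 | 169 271 294 | 170 271 295 | 171 271 295 | 172 271 294 | 173 270 294 | 174 270 294 | 175 270 294 | 176 270 294 | 177 270 294 | 178 271 294 | 179 272 295 | 180 272 295 | 181 272 295 | 182 272 295 | 183 272 295 | 184 271 295 | 
rack centre px [[276.95007092 161.00146693]]
```

```bash
python3 - <<'E'
from g import *
w=snapshot("wrist")
for p in((277.3,160.8),(278.6,160.7),(280,160.5)):
    t=ray(w,[p],.045)[0];print(t.round(4))
    if p[0]==278.6: t[2]=.135;delta(t,20.9)
E
```

```text
[ 0.4204 -0.3065  0.045 ]
[ 0.4216 -0.3059  0.045 ]
tcp [ 0.4305 -0.3317  0.2277] yawY 21.05 zaxis [-2.e-04  7.e-04 -1.e+00] F [-0.49 -0.72 -0.91] w 0.0235 t 27.675
 shift cm [2.72 0.1  9.27] turn wz 0.003
[ 0.4229 -0.3052  0.045 ]
```

Call:
carry_out(plan="1.3 0.1 0 0 0 0 2.2;1.4 0 0 0 0 0 2.2;0 0 3 0 0 0 2.2;0 0 3 0 0 0 2.2;0 0 2 0 0 0 2.2;0 0 1.2 0 0 0 2.2;0 0 0 0 0 0 2.2;0 0 0 0 0 0 2.2")

```text
clock: 28.68
ee_pos: [0.4221, -0.3073, 0.1364]
tcp_rot: [1.779, 2.588, 0.0]
ft_force: [1.0, -0.5, -0.2]
width: 0.0235
finger_force: 50.0
```

```bash
python3 - <<'E'
from g import *
delta((.4216,-.3059,.118),20.9)
s=snapshot("scene");cv2.imwrite('pics/s9.png',s['frame'])
E
```

```text
tcp [ 0.4221 -0.3073  0.1364] yawY 20.98 zaxis [ 1.1e-03 -5.0e-04 -1.0e+00] F [ 1.03 -0.47 -0.24] w 0.0235 t 28.675
 shift cm [0.15 0.   1.84] turn wz 0.001
```

Call:
carry_out(plan="0.13 0 0.5 0 0 0 2.2;0 0 0.4 0 0 0 2.2;0 0 0.3 0 0 0 2.2;0 0 0.3 0 0 0 2.2;0 0 0.2 0 0 0 2.2;0 0 0 0 0 0 2.2")

```text
clock: 29.48
ee_pos: [0.4212, -0.306, 0.1185]
tcp_rot: [-1.78, -2.588, -0.0]
ft_force: [0.2, 0.3, -0.1]
width: 0.0234
finger_force: 50.0
```

Call:
carry_out(plan="0 0 0.2 0 0 0 2.2;0 0 0.2 0 0 0 2.2;0 0 0 0 0 0 2.2")

```text
clock: 29.85
ee_pos: [0.4211, -0.306, 0.1145]
tcp_rot: [-1.78, -2.588, -0.0]
ft_force: [0.5, -0.2, -0.6]
width: 0.0233
finger_force: 50.0
```

Call:
carry_out(plan="0 0 0.2 0 0 0 2.2;0 0 0.2 0 0 0 2.2;0 0 0 0 0 0 2.2")

```text
clock: 30.22
ee_pos: [0.4211, -0.306, 0.1105]
tcp_rot: [-1.78, -2.588, -0.0]
ft_force: [-0.1, 0.1, -1.9]
width: 0.0236
finger_force: 50.0
```

Call:
carry_out(plan="0 0 0.3 0 0 0 2.2;0 0 0.3 0 0 0 2.2;0 0 0.3 0 0 0 2.2;0 0 0 0 0 0 2.2")

```text
clock: 30.72
ee_pos: [0.4211, -0.3059, 0.1014]
tcp_rot: [-1.78, -2.588, -0.0]
ft_force: [-0.1, -1.0, -0.8]
width: 0.0235
finger_force: 50.0
```

Call:
carry_out(plan="0 0 0.3 0 0 0 2.2;0 0 0.3 0 0 0 2.2;0 0 0.3 0 0 0 2.2;0 0 0.3 0 0 0 2.2;0 0 0 0 0 0 2.2")

```text
clock: 31.35
ee_pos: [0.4211, -0.306, 0.0894]
tcp_rot: [-1.78, -2.588, -0.0]
ft_force: [0.2, 0.0, -1.4]
width: 0.024
finger_force: 50.0
```

Call:
carry_out(plan="0 0 0.1 0 0 0 2.2;0 0 0.1 0 0 0 2.2;0 0 0 0 0 0 2.2")

```text
clock: 31.72
ee_pos: [0.4212, -0.3061, 0.0877]
tcp_rot: [-1.78, -2.589, -0.0]
ft_force: [-0.1, 0.0, 0.2]
width: 0.0233
finger_force: 50.0
```

Call:
carry_out(plan="0 0 0.05 0 0 0 2.2;0 0 0 0 0 0 2.2")

```text
clock: 31.98
ee_pos: [0.4212, -0.306, 0.0872]
tcp_rot: [-1.78, -2.589, -0.0]
ft_force: [-0.2, 0.5, 0.0]
width: 0.0233
finger_force: 50.0
```

Call:
carry_out(plan="0 0 0.05 0 0 0 2.2;0 0 0 0 0 0 2.2")

```text
clock: 32.22
ee_pos: [0.4212, -0.306, 0.0866]
tcp_rot: [-1.78, -2.589, -0.0]
ft_force: [0.2, -0.6, -0.8]
width: 0.0236
finger_force: 50.0
```

Call:
carry_out(plan="0 0 0.05 0 0 0 2.2;0 0 0 0 0 0 2.2")

```text
clock: 32.48
ee_pos: [0.4212, -0.306, 0.0862]
tcp_rot: [-1.78, -2.589, -0.0]
ft_force: [0.3, -0.5, -0.0]
width: 0.0237
finger_force: 50.0
```

Call:
carry_out(plan="0 0 0.05 0 0 0 2.2;0 0 0 0 0 0 2.2")

```text
clock: 32.72
ee_pos: [0.4213, -0.3061, 0.0857]
tcp_rot: [1.78, 2.589, 0.0]
ft_force: [-0.2, 0.6, 0.4]
width: 0.0235
finger_force: 50.0
```

One more small step down, then a check for contact.

Call:
carry_out(plan="0 0 0.05 0 0 0 2.2;0 0 0 0 0 0 2.2")

```text
clock: 32.98
ee_pos: [0.4213, -0.3062, 0.0857]
tcp_rot: [1.78, 2.588, -0.0]
ft_force: [-0.6, -1.3, 4.7]
width: 0.0236
finger_force: 50.0
```

Call:
carry_out(plan="0 0 0 0 0 0 2.2;0 0 0 0 0 0 2.2")

```text
clock: 33.22
ee_pos: [0.4214, -0.3062, 0.0857]
tcp_rot: [1.78, 2.588, -0.0]
ft_force: [-0.8, 0.4, 4.9]
width: 0.0235
finger_force: 50.0
```

The foot is on the floor of the hole. I'll release and rise.

Call:
carry_out(plan="0 0 -0.04 0 0 0 2.2;0 0 0 0 0 0 2.7;0 0 0 0 0 0 3.2;0 0 0 0 0 0 4;0 0 0 0 0 0 5;0 0 0 0 0 0 5.5;0 0 0 0 0 0 5.5;0 0 0 0 0 0 5.5")

```text
clock: 34.22
ee_pos: [0.4212, -0.306, 0.0856]
tcp_rot: [-1.78, -2.589, -0.0]
ft_force: [-0.7, -0.6, -0.0]
width: 0.0553
finger_force: 0.0
```

Call:
carry_out(plan="0 0 -1 0 0 0 5.5;0 0 -2 0 0 0 5.5;0 0 -3 0 0 0 5.5;0 0 -4 0 0 0 5.5;0 0 -4 0 0 0 5.5;3 0 0 0 0 0 5.5;3 0 0 0 0 0 5.5;0 0 0 0 0 0 5.5;0 0 0 0 0 0 5.5")

```text
clock: 35.35
ee_pos: [0.4003, -0.251, 0.2261]
tcp_rot: [1.78, 2.587, -0.0]
ft_force: [0.7, -0.2, 0.7]
width: 0.0548
finger_force: 0.0
```

```bash
python3 - <<'E'
from g import *
delta((.42,-.306,.2),20.9)
w=snapshot("wrist");s=snapshot("scene");f,H,S,V=look(w,0)
print(proj(w,[[.4213,-.3062,.12],[.4013,-.2537,.12]]))
m=((H>8)&(H<22)&(V>180)&(S>60)&(S<170)).astype(np.uint8)
n,l,st,c=cv2.connectedComponentsWithStats(m)
for i in range(1,n):
    if st[i,4]>150 and c[i][1]<260: print(st[i],c[i].round(1),ray(w,[c[i]],.12).round(4))
sh=s['frame'];P=proj(s,[[.4213,-.3062,z] for z in(.09,.105,.12)]+[[.4013,-.2537,.105],[.441,-.358,.105]]);print(P)
for u,v in P.round().astype(int): print(sh[v,u])
E
```

```text
tcp [ 0.4003 -0.251   0.2261] yawY 20.94 zaxis [ 0.0013 -0.0011 -1.    ] F [ 0.66 -0.24  0.74] w 0.0548 t 35.35
 shift cm [-5.84 -0.13  2.62] turn wz 0.001
[[277.43202797 269.69402984]
 [277.54144258 209.41391136]]
[  91    0   55  124 3453] [115.1  43.2] [[ 0.2421 -0.1761  0.12  ]]
[ 122    0   55  159 2801] [146.2  79.6] [[ 0.2714 -0.1931  0.12  ]]
[  138     0   385   309 44609] [289.   92.8] [[ 0.3763 -0.1641  0.12  ]]
[   0   94   50  204 2655] [ 15.9 225.3] [[ 0.189  -0.3509  0.12  ]]
[ 449  103  111  179 3745] [511.7 194.4] [[ 0.5836 -0.1695  0.12  ]]
[417 131  27  52 281] [430.  155.6] [[ 0.5001 -0.1671  0.12  ]]
[427 144  20  43 248] [437.2 167.2] [[ 0.5104 -0.1733  0.12  ]]
[308 153  21  53 176] [315.1 183. ] [[ 0.4219 -0.2216  0.12  ]]
[307 172  22  56 189] [316.1 201. ] [[ 0.4286 -0.2354  0.12  ]]
[ 262  182   28   41 1025] [275.6 204. ] [[ 0.3981 -0.2499  0.12  ]]
[542 231  18  30 266] [553.5 249.7] [[ 0.6526 -0.1992  0.12  ]]
[[229.83787705 164.09897059]
 [229.38844742 160.47954506]
 [228.93075568 156.79459824]
 [248.92864392 159.29654718]
 [210.01892303 161.63988173]]
[ 75 102 129]
[102 138 169]
[119 162 193]
[ 81 110 138]
[ 73 103 131]
```

The pin stands upright in the hole (beech head seen at the predicted pixel), the gripper is clear, and the force reads zero. Handing in.

```bash
python3 -c "
from rig import *
print(sign_off())"
```

```text
the job is handed in; nothing more can be done
None
```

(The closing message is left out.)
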